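Put the handful away in the cantilever box and the garlic bowl

ROBOT

A 6-joint arm with a two-finger parallel gripper is mounted at the origin on a cart in front of the work surface, level with it; the furniture and walls round the work are solid. World frame = base frame: x ahead of the robot, y to its left, z up, the work surface at z = 0. Lengths are in mm, angles in rad, forces in N, time in s.
With the tool pointing down it reaches from about 300 to 1000 mm from the base axis. Payload 5.1 kg.
Tool frame: the origin (TCP) lies at the centre of the arm's flange, where the gripper is bolted on; the fingertips stand 190 mm ahead of it and the grasp point (between the pads) lies 171 mm ahead of it; z points along the fingers, y is the line along which they close (so a half turn about z gives the same grasp; the last joint's range is limited). The gripper opens to 95 mm and grips with 3 to 60 N. Pads are 20 mm wide; open, the fingers measure 119 mm over their backs; the gripper's body (75 mm by 180 mm) begins 59 mm behind the grasp point.
Start: joints at [1.191, 0.124, 1.65, -0, 1.367, -0.083], TCP at [190.122, 621.563, 404.756] pointing down, gripper open.
Joint ranges: [-2.61, 2.61], [-1.02, 2.33], [0.03, 2.71], [-1.35, 4.49], [0.32, 2.68], [-2.91, 2.91]. Speed limits (rad/s): [2.57, 2.57, 3.14, 3.14, 3.14, 3.14].

INTERFACE

Orientations are given as a unit quaternion [w, x, y, z].
In Python, from plant import readout, imaging, ctrl gives the robot as it stands.
- The arm moves only by the tool jog_arm, never from a script. Its argument "increments" is one flat list of numbers, 5 for each row, row after row: the shift along the tool's x, y, z in m, then the turn about the tool's z in rad, then the closure, from 0 (fully open) to 1 (shut). A call has exactly 5 rows; each row shifts and turns the commanded pose from where the row before left it, along the tool's axes as they then stand; what a row does not reach is not made up. A row lasts 1/10 s, in which the tool goes at most 50 mm and 8.59 degrees, less where a joint would pass 70% of its speed; a pose out of reach is approached as far as the arm can. A call with a gripper value outside its range is refused whole. The fingers move at their own pace and stop on an object; "grip_force" is the grip in N (left out, the last holds). Time passes only in rows, so rows that do not move let the fingers close, or fill a call up. It gives the time, the measured TCP pose, the force and the opening at its end, in the units of the state.
- readout.sense(): the state, without advancing time (a new reading comes with each control period).
- imaging.capture(name): name is "side" or "top"; returns the picture (400x640x3 uint8, blue, green, red); there is no depth.
- imaging.camera_model(name): a dict with "camera_matrix" (3x3 intrinsics, pixels), "R" (3x3) and "t" (3): a world point X has camera coordinates R X + t. Camera axes: x right, y down, z forward; pixel columns grow to the right and rows downward; lengths in mm; the calibration is good to about 2 mm. A picture is of the moment at which its call begins. camera_model takes no time and is no camera call.
- ctrl.close_job(): hands the job in, once; it reports no verdict.
The state is a dict: "t": time; "q": joint angles; "qd": joint speeds; "joint_efforts": joint torques, N m; "eef_pos": TCP position; "ee_rot": TCP orientation; "contact_force": force on the tool from outside, world axes, zero at the start; "moment": the same for the moment, N m; "finger_gap": opening from 0.0 (shut) to 1.0 (fully open).
Only numpy, scipy, OpenCV 4.12 (cv2) and the standard library are available. Lean on these libraries where they do the work, as an engineer would, in place of code of your own. Each camera call takes 0.05 s, during which the arm holds its last target. There are 200 camera calls.

TASK

Put away the handful lying on the worktop: the garlic goes into the blue bowl, the two tealights into the bottom of the green cantilever box, standing upright on its floor under the tray, and the two batteries into the box's top tray, lying flat. The tray lifts by its wooden grip and swings up and back to uncover the bottom; leave it lowered again over the tealights, and do not disturb the mug, the spice jar and the small glass.

Things in the scene. Friction and masses are not known exactly. Their poses are not given: they have to be found in the camera images.
- tealight_white_mid (a point): Centre (half-way up) of the white tealight: a round silvery metal cup 38 mm across and 15 mm tall with white wax, standing on the worktop.
- tealight_red_mid (a point): Centre (half-way up) of the red tealight: the same cup, 38 mm across and 15 mm tall, with red wax.
- battery_red_mid (a point): Centre of the red battery: a cylinder 50 mm long and about 16 mm thick, lying on its side and free to roll; its long axis is this point's y axis.
- battery_green_mid (a point): Centre of the green battery: a cylinder 50 mm long and about 16 mm thick, lying on its side and free to roll; its long axis is this point's y axis.
- garlic_mid (a point): Centre (half-way up) of the garlic bulb: pinkish white, about 49 mm across and 51 mm tall, root end down.
- box_floor (a point): Centre of the floor (cork, about 9 mm above the worktop) of the bottom compartment of the green cantilever box, which is fixed to the worktop. Inside 110 mm along this point's x and 196 mm along its y, one open space; rim 46 mm above the worktop, walls 4 mm. The tray covers it while down. x points roughly away from the robot, z up.
- tray_grip (a point): Middle of the tray's round wooden grip: bar 14 mm thick, 100 mm long along x, uprights at x = +-40 mm; tray divider (4 mm, on y = 0) 23 mm below. Green tray below: 112 (x) x 204 (y) mm outside, cork floor 51, rim 30, underside 56 mm below this point. Two bays of 106 x 97 mm, centres y = +-51 mm: batteries go in either. Stays level; axes parallel to box_floor's.
- tray_swing (a joint): Angle q of the tray's 73 mm parallel links: 0 = tray down, grip 94 mm straight above box_floor; 1.92 = swung back. Grip's offset from closed, in m along box_floor's x and z: dx = 0.0598 + 0.073 sin(q - 0.96), dz = 0.073 cos(q - 0.96) - 0.0419. Highest at 0.96; beyond, it sinks back by its weight (0.26 kg) and rests at 1.92; before, it sinks to 0. Damped.
- bowl: Blue ceramic bowl, fixed to the worktop, origin at the centre of its underside: 156 mm across the rim, 52 mm tall, wall about 5 mm, inner floor about 6 mm up.
- mug: Bystander: white mug standing behind the handful, origin at the centre of its underside; 90 mm across, 96 mm tall. Leave it alone.
- spice_jar: Bystander: spice jar with a dark cap beside the mug, 41 mm across, 105 mm tall, origin at the centre of its underside. Leave it alone.
- shot_glass: Bystander: small clear shot glass in front of the toaster, 49 mm across, 61 mm tall, origin at the centre of its underside. Leave it alone.
Mind the look-alikes: they are no part of the job. Of the things like the part that bears tealight_white_mid, leave any that is pink or turquoise; of the rest the smaller one is meant.

How it is judged (in metres and radians):
On the way, in this order (a step that is already met when the one before it is completed fails the run):
1. the tray is swung back, clear of the bottom compartment (value of joint tray_swing above 1.6 rad), for 0.2 s.
2. both tealights stand on the floor of the bottom compartment (x of tealight_white_mid in the frame of box_floor between -0.055 and 0.055 m and y of tealight_white_mid in the frame of box_floor between -0.098 and 0.098 m and z of each of tealight_white_mid, tealight_red_mid in the frame of box_floor below 0.013 m and angle between each of tealight_white_mid, tealight_red_mid's own z axis and vertical below 0.2 rad and x of tealight_red_mid in the frame of box_floor between -0.055 and 0.055 m and y of tealight_red_mid in the frame of box_floor between -0.098 and 0.098 m), for 0.2 s.
At the end, for the whole second after the job is handed in: Tray down (within 0.06 rad); both tealights upright (within 0.2 rad) on the floor of the bottom compartment, not stacked; both batteries lying on the floor of the tray; garlic in the bowl (its centre within 50 mm of the bowl's axis, not above the rim) (all of step 2 and value of joint tray_swing below 0.06 rad and x of battery_red_mid in the frame of tray_grip between -0.056 and 0.056 m and y of battery_red_mid in the frame of tray_grip between -0.102 and 0.102 m and z of battery_red_mid in the frame of tray_grip between -0.056 and -0.034 m and x of battery_green_mid in the frame of tray_grip between -0.056 and 0.056 m and y of battery_green_mid in the frame of tray_grip between -0.102 and 0.102 m and z of battery_green_mid in the frame of tray_grip between -0.056 and -0.034 m and horizontal distance between garlic_mid and bowl below 0.05 m and z of garlic_mid in the frame of bowl below 0.052 m); the robot touches nothing.
It fails at once if the mug is knocked over or shifted by more than 25 mm (distance of mug from where it was at the start of the episode above 0.025 m).
It fails at once if the spice jar is knocked over or shifted by more than 25 mm (distance of spice_jar from where it was at the start of the episode above 0.025 m).
It fails at once if the shot glass is knocked over or shifted by more than 25 mm (distance of shot_glass from where it was at the start of the episode above 0.025 m).
It also fails if it takes over 138 s, if anything falls off the work surface, if the arm or the gripper's body presses on something with over 40 N, if the wrist force passes 120 N, or if a joint passes its speed limit or range.

## Working session

There is one attempt and no reset: what is moved stays moved. The work goes in short steps, Python scripts to look and compute and a tool call to move; the robot and the scene stay as the last step left them, time stands still between calls to the robot, and variables do not carry over. Pictures are saved under pics/ and viewed, on a budget of 14 in all, crops included, one or two more only if the job needs it, and the job is handed in when it is done.

Besides the shell and the picture viewer there is one more tool, called as a command line: name --argument value ..., lists and objects as JSON in quotes. jog_arm: Moves the arm, as the interface text tells. Its arguments: {"type":"object","properties":{"increments":{"type":"array"},"grip_force":{"type":"number"}},"required":["increments"]}

```bash
mkdir -p pics; ls; python3 - <<'E'
from plant import readout, imaging
import cv2
print(readout.sense())
for n in("side","top"):
    im=imaging.capture(n); cv2.imwrite(f"pics/{n}0.png",im); print(n,imaging.camera_model(n))
E
```

```text
pics
{'t': 0.0, 'q': array([ 1.19139646e+00,  1.24533764e-01,  1.65163762e+00, -1.73097653e-07,
        1.36747514e+00, -8.25978611e-02]), 'qd': array([ 1.01860386e-03, -1.57668243e-03,  1.32967803e-03, -5.64727703e-04,
        9.04946407e-04, -2.54150742e-05]), 'joint_efforts': array([-1.04148137e-03, -4.17604923e+01, -3.59930599e+01,  7.74058141e-02,
        4.93439462e-02, -1.90356814e-04]), 'eef_pos': array([190.04122527, 621.35465145, 403.48959439]), 'ee_rot': array([-2.35033963e-04,  1.47856802e-01,  9.89008246e-01, -9.99675983e-04]), 'contact_force': array([-0.06835521,  0.28748604, -0.15711293]), 'moment': array([-0.0279237 ,  0.00113142, -0.03434811]), 'finger_gap': 1.0025860645682707}
side {'camera_matrix': array([[436.09659223,   0.        , 325.33397672],
       [  0.        , 436.09659223, 203.95723515],
       [  0.        ,   0.        ,   1.        ]]), 'R': array([[-0.96010406, -0.27933482,  0.01312442],
       [-0.15050765,  0.47661628, -0.86613184],
       [ 0.23568546, -0.83355203, -0.49964325]]), 't': array([534.24935082, 173.34625128, 930.89740401])}
top {'camera_matrix': array([[379.04344307,   0.        , 315.02723772],
       [  0.        , 379.04344307, 203.07727519],
       [  0.        ,   0.        ,   1.        ]]), 'R': array([[ 0.00123847, -0.9997957 ,  0.02017505],
       [-0.98902781, -0.00420498, -0.14766961],
       [ 0.14772428, -0.0197708 , -0.98883095]]), 't': array([-32.10384188, 540.60756279, 869.27080719])}
```

View pics/top0.png

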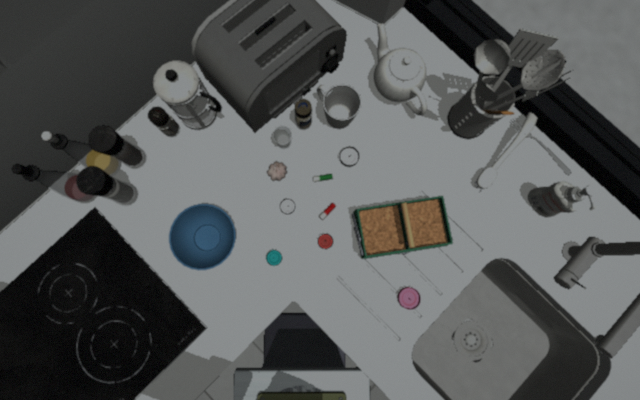

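View pics/side0.png

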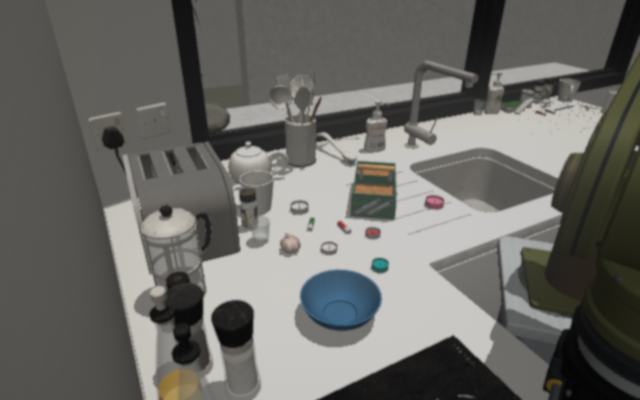

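Candidates in the top view: silvery tealights at (288,206) and (349,156), pink (409,298), turquoise (274,257), and red (325,241). I take (288,206) as the white one because it is the smaller of the two silvery ones. I'll check that in a crop with measurements.

```bash
cat > h.py <<'E'
import numpy as np, cv2
from plant import readout, imaging
def cast(n,uv,z):
    m=imaging.camera_model(n); R=np.array(m["R"]);t=np.array(m["t"])
    d=R.T@np.linalg.inv(m["camera_matrix"])@np.array([uv[0],uv[1],1.]); c=-R.T@t
    return (c+d*(z-c[2])/d[2])
def proj(n,X):
    m=imaging.camera_model(n); p=m["camera_matrix"]@(m["R"]@np.array(X,float)+m["t"]); return p[:2]/p[2]
def blobs(mask,roi,minA=15):
    m=np.zeros_like(mask); x0,y0,x1,y1=roi; m[y0:y1,x0:x1]=mask[y0:y1,x0:x1]
    n,l,s,c=cv2.connectedComponentsWithStats(m)
    return [(c[i],s[i],cv2.minAreaRect(np.argwhere(l==i)[:,::-1].astype(np.float32))) for i in range(1,n) if s[i][4]>=minA]
E
python3 - <<'E'
from h import *
im=cv2.imread("pics/top0.png"); hsv=cv2.cvtColor(im,cv2.COLOR_BGR2HSV)
roi=(225,80,465,320)
H,S,V=cv2.split(hsv)
for name,m,z in (("red",((H<8)|(H>174))&(S>120),12),("green",(H>45)&(H<80)&(S>110),8),("blue",(H>95)&(H<115)&(S>100),52),("cork",(H>8)&(H<22)&(S>70),43)):
    r=(150,180,260,300) if name=="blue" else roi
    for c,s,rr in blobs(m.astype(np.uint8)*255,r): print(name,c.round(1),s,rr,cast("top",c,z).round(1))
c=im[130:275,225:465]; a=cv2.resize(c,None,fx=3.3,fy=3.3,interpolation=cv2.INTER_CUBIC)
cv2.imwrite("pics/crop0.png",cv2.convertScaleAbs(a,alpha=1.4))
E
```

```text
red [329.2 208.4] [324 204  11  10  51] ((329.5000305175781, 208.50003051757812), (4.242640495300293, 11.31370735168457), 45.0) [531.7 -66.2  12. ]
red [324.9 240.9] [318 234  14  14 146] ((325.0, 241.0), (12.727920532226562, 12.727920532226562), 45.0) [451.7 -55.5  12. ]
green [325.8 176.9] [321 175  11   5  42] ((325.8783874511719, 176.77027893066406), (3.781176805496216, 10.357135772705078), 80.53767395019531) [612.2 -58.2   8. ]
green [445.2 219.8] [438 197  13  46  98] ((444.74114990234375, 219.33529663085938), (46.53158187866211, 3.4708871841430664), 77.47119140625) [ 504.8 -355.2    8. ]
green [357.5 219.1] [355 210   6  23  46] ((357.50677490234375, 221.0580291748047), (22.31667709350586, 3.5636579990386963), 83.2901611328125) [ 505.9 -136.4    8. ]
green [407.8 249.1] [404 247   9   4  16] ((408.0, 248.5), (8.0, 3.0), -0.0) [ 432.2 -259.     8. ]
blue [201.9 236.4] [ 170  204   65   65 3315] ((202.0, 236.0), (64.0, 64.0), 90.0) [459.6 232.5  52. ]
cork [301.7 111.6] [297 107  10  10  32] ((301.5, 111.5), (9.0, 6.600000381469727), 36.869895935058594) [769.7   2.9  43. ]
cork [423.8 222.8] [ 401  199   46   49 1692] ((423.52398681640625, 222.63198852539062), (45.97355651855469, 39.08647155761719), 79.69515228271484) [ 493.8 -290.6   43. ]
cork [381.9 229.6] [ 359  205   47   50 1758] ((382.0610656738281, 229.49049377441406), (44.70754623413086, 40.23061752319336), 81.11934661865234) [ 477.2 -189.6   43. ]
```

View pics/crop0.png

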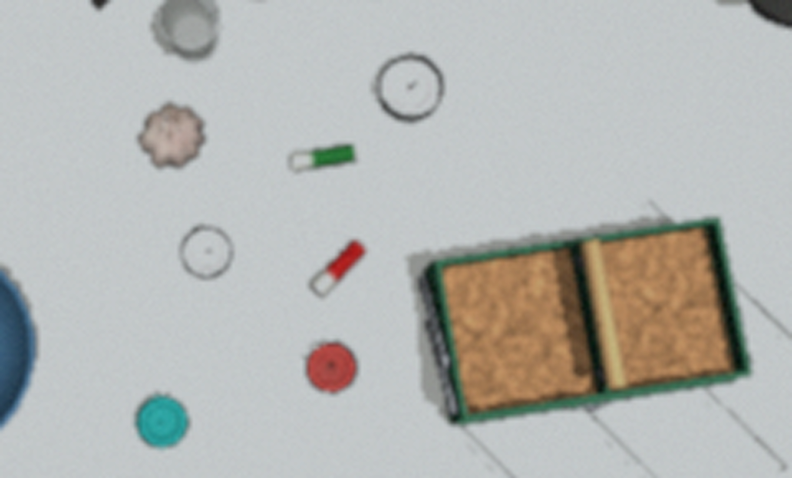

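The smaller silvery cup is at crop (207,251), 16 px wide like the red one. The other, at (410,88), is 20 px wide, so the white tealight is the one at (287.5,206).

```bash
python3 - <<'E'
from h import *
f=lambda x,y:((x+.5)/3.3-.5+225,(y+.5)/3.3-.5+130)
P={}
for n,xy,z in (("white",(207,251),15),("red",(331,367),15),("bigwhite",(410,88),15),("garlic",(172,135),28),("gA",(290,161),8),("gB",(355,153),8),("rA",(315,292),8),("rB",(362,245),8),("c0",(431,264),73),("c1",(716,222),73),("c2",(747,372),73),("c3",(457,421),73),("g0",(590,240),108),("g1",(617,387),108)):
    P[n]=cast("top",f(*xy),z); print(n,P[n].round(1))
for a,b in(("gA","gB"),("rA","rB"),("c0","c1"),("c1","c2"),("c2","c3"),("c3","c0"),("g0","g1")):
    d=P[b]-P[a]; print(a,b,((P[a]+P[b])/2).round(1),np.hypot(*d[:2]).round(1),np.degrees(np.arctan2(d[1],d[0])).round(1))
print("tray c",np.mean([P[f"c{i}"] for i in range(4)],0))
# side view cross-check
im=cv2.imread("pics/side0.png"); H,S,V=cv2.split(cv2.cvtColor(im,cv2.COLOR_BGR2HSV))
for c,s,rr in blobs((((H<8)|(H>172))&(S>110)).astype(np.uint8)*255,(330,215,390,245),8): print("side red",c,s,cast("side",c,12).round(1))
for k,v in dict(rim=(P["c0"]+P["c2"])/2,bowlrim=[459.6,232.5,52]).items(): print(k,proj("side",v))
for c,s,rr in blobs(((H>95)&(H<118)&(S>100)).astype(np.uint8)*255,(290,265,390,340),50): print("side bowl",c,s)
E
```

```text
white [537.6  36.9  15. ]
red [451.6 -55.4  15. ]
bigwhite [ 664.  -116.3   15. ]
garlic [623.   63.3  28. ]
gA [608.1 -24.9   8. ]
gB [614.6 -74.5   8. ]
rA [507.9 -43.9   8. ]
rB [543.7 -79.4   8. ]
c0 [ 520.9 -123.    73. ]
c1 [ 551.6 -325.6   73. ]
c2 [ 446.  -342.2   73. ]
c3 [ 412.  -139.4   73. ]
g0 [ 533.  -226.6  108. ]
g1 [ 434.3 -241.3  108. ]
gA gB [611.3 -49.7   8. ] 50.0 -82.5
rA rB [525.8 -61.6   8. ] 50.4 -44.8
c0 c1 [ 536.2 -224.3   73. ] 204.9 -81.4
c1 c2 [ 498.8 -333.9   73. ] 106.9 -171.1
c2 c3 [ 429.  -240.8   73. ] 205.6 99.5
c3 c0 [ 466.4 -131.2   73. ] 110.1 8.5
g0 g1 [ 483.6 -233.9  108. ] 99.8 -171.5
tray c [ 482.60736603 -232.54985538   73.        ]
side red [341.40909091 224.5       ] [339 222   6   6  22] [533.  -64.5  12. ]
side red [372.13513514 231.86486486] [367 230  11   5  37] [452.1 -54.5  12. ]
rim [374.68385471 177.294731  ]
bowlrim [340.61991382 294.40170449]
side bowl [340.16746546 299.17169439] [ 301  271   79   58 3547]
```

```bash
cat > w.py <<'E'
# print tool pose in box frame (mm): bx, by, z, yaw offset to box yaw; and moves left to named targets
from h import *
from scipy.spatial.transform import Rotation as Ro
import sys
A=np.radians(8.7); C=np.array([483.3,-233.0])
bx=lambda p:np.array([[np.cos(A),np.sin(A)],[-np.sin(A),np.cos(A)]])@(np.array(p[:2])-C)
if __name__=="__main__":
    s=readout.sense(); q=s["ee_rot"]; M=Ro.from_quat(np.r_[q[1:],q[0]]).as_matrix()
    yaw=np.degrees(np.arctan2(M[1,1],M[0,1]))
    print("t",s["t"],"box",bx(s["eef_pos"]).round(1),"z",s["eef_pos"][2].round(1),"yaw",yaw.round(2),"turn to 98.7:",np.radians(yaw-98.7).round(3),"tilt",M[2,2].round(4),"F",s["contact_force"].round(1),"gap",round(s["finger_gap"],3),"q6",s["q"][5].round(2))
E
python3 - <<'E'
from w import *
for n,p in dict(white=(537.6,36.9),red=(451.6,-55.4),garlic=(623,63.3),bowl=(459.6,232.5),gb=(611.3,-49.7),rb=(525.8,-61.6)).items(): print(n,bx(p).round(1))
print("mug rim",cast("top",(341,102),96).round(), "jar", cast("top",(304,110),105).round(),"glass",cast("top",(281.5,137),61).round())
E
python3 w.py
```

```text
white [ 94.5 258.6]
red [ -4.5 180.4]
garlic [182.9 271.8]
bowl [ 47.  463.7]
gb [154.3 161.8]
rb [ 67.9 163. ]
mug rim [773. -90.  96.] jar [748.  -4. 105.] glass [698.  51.  61.]
t 0.1 box [-160.7  888.9] z 403.6 yaw 72.99 turn to 98.7: -0.449 tilt -1.0 F [-0.1 -0.4  0.7] gap 0.998 q6 -0.08
```

jog_arm --increments '[0, 0, 0, -0.15, 0, 0, 0, 0, -0.15, 0, 0, 0, 0, -0.149, 0, 0, -0.04, 0, 0, 0, 0, -0.04, 0, 0, 0]' --grip_force 25

```text
t: 0.6
eef_pos: [202.2, 541.9, 403.4]
ee_rot: [-0.0, -0.077, 0.997, -0.001]
contact_force: [0.9, -0.3, 0.2]
finger_gap: 1.0
```

jog_arm --increments '[-0.01, -0.045, 0, 0, 0, -0.01, -0.045, 0, 0, 0, -0.01, -0.045, 0, 0, 0, -0.01, -0.045, 0, 0, 0, -0.01, -0.045, 0, 0, 0]'

```text
t: 1.1
eef_pos: [285.8, 325.9, 404.3]
ee_rot: [-0.0, -0.076, 0.997, -0.0]
contact_force: [0.7, -0.6, -0.2]
finger_gap: 0.999
```

jog_arm --increments '[-0.01, -0.045, 0, 0, 0, -0.01, -0.045, 0, 0, 0, -0.01, -0.045, 0, 0, 0, -0.01, -0.045, 0, 0, 0, -0.01, -0.045, 0, 0, 0]'

```text
t: 1.6
eef_pos: [369.2, 111.1, 404.5]
ee_rot: [0.0, -0.076, 0.997, 0.0]
contact_force: [0.3, 0.6, -0.5]
finger_gap: 0.997
```

```bash
python3 w.py
```

```text
t 1.6 box [-60.7 357.4] z 404.5 yaw 98.74 turn to 98.7: 0.001 tilt -1.0 F [ 0.3  0.6 -0.5] gap 0.997 q6 -1.57
```

jog_arm --increments '[-0.0076, -0.0447, 0, 0, 0, -0.0076, -0.0447, 0, 0, 0, -0.0076, -0.0447, 0, 0, 0, -0.0076, -0.0447, 0, 0, 0, -0.0076, -0.0447, 0, 0, 0]'

```text
t: 2.1
eef_pos: [440.7, -104.3, 404.5]
ee_rot: [0.0, -0.076, 0.997, 0.0]
contact_force: [0.5, 0.3, 1.1]
finger_gap: 1.001
```

jog_arm --increments '[-0.0076, -0.0447, 0, 0, 0, -0.0076, -0.0447, 0, 0, 0, -0.0076, -0.0447, 0, 0, 0, 0, 0, 0.03, 0, 0, 0, 0, 0.03, 0, 0]'

```text
t: 2.6
eef_pos: [483.9, -233.1, 344.5]
ee_rot: [0.001, -0.075, 0.997, -0.0]
contact_force: [0.5, -0.1, 0.1]
finger_gap: 0.997
```

```bash
python3 w.py; python3 - <<'E'
from h import *
im=imaging.capture("top"); c=im[150:300,320:480]; cv2.imwrite("pics/t1.png",cv2.resize(c,None,fx=3.5,fy=3.5,interpolation=cv2.INTER_CUBIC))
im=imaging.capture("side"); c=im[120:260,290:470]
cv2.imwrite("pics/s1.png",cv2.resize(c,None,fx=4,fy=4,interpolation=cv2.INTER_CUBIC))
E
```

```text
t 2.6 box [ 0.6 -0.2] z 344.5 yaw 98.58 turn to 98.7: -0.002 tilt -1.0 F [ 0.5 -0.1  0.1] gap 0.997 q6 -2.27
```

View pics/s1.png

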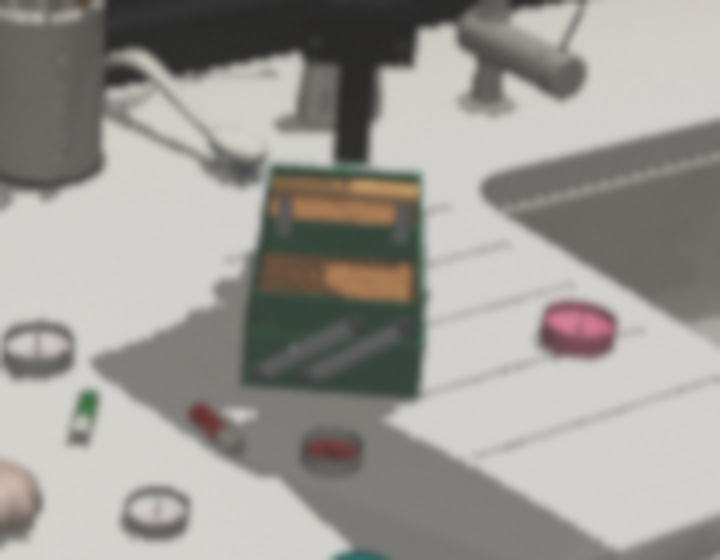

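The crop shows the gripper standing over the grip, with the box at crop (330,280). The links run along the near side face, clear of the fingers. Next I descend and grip.

jog_arm --increments '[0, 0, 0.0275, -0.002, 0, 0, 0, 0.02, 0, 0, 0, 0, 0.02, 0, 0, 0, 0, 0, 0, 1, 0, 0, 0, 0, 1]' --grip_force 25

```text
t: 3.2
eef_pos: [483.9, -231.3, 278.4]
ee_rot: [0.0, -0.077, 0.997, -0.0]
contact_force: [0.3, -0.1, 1.0]
finger_gap: 0.882
```

jog_arm --increments '[0, 0, 0, 0, 1, 0, 0, 0, 0, 1, 0, 0, 0, 0, 1, 0, 0, 0, 0, 1, 0, 0, 0, 0, 1]'

```text
t: 3.7
eef_pos: [483.7, -231.4, 277.5]
ee_rot: [0.0, -0.077, 0.997, -0.0]
contact_force: [0.5, 0.4, 0.5]
finger_gap: 0.468
```

```bash
python3 w.py; python3 - <<'E'
import numpy as np
q=np.linspace(0,1.92,21); x=.0598+.073*np.sin(q-.96); z=.073*np.cos(q-.96)-.0419
for a,b in zip(-np.diff(x)*1000,-np.diff(z)*1000): print(round(a,1),round(b,1))
E
```

```text
t 3.7 box [0.6 1.5] z 277.5 yaw 98.83 turn to 98.7: 0.002 tilt -1.0 F [0.5 0.4 0.5] gap 0.468 q6 -2.27
-4.3 -5.5
-4.8 -5.1
-5.3 -4.6
-5.7 -4.1
-6.1 -3.5
-6.4 -2.9
-6.6 -2.3
-6.8 -1.7
-6.9 -1.0
-7.0 -0.3
-7.0 0.3
-6.9 1.0
-6.8 1.7
-6.6 2.3
-6.4 2.9
-6.1 3.5
-5.7 4.1
-5.3 4.6
-4.8 5.1
-4.3 5.5
```

jog_arm --increments '[0, 0, 0, 0, 1, 0, 0, 0, 0, 1, 0, 0, 0, 0, 1, 0, 0, 0, 0, 1, 0, 0, 0, 0, 1]'

```text
t: 4.2
eef_pos: [484.0, -233.1, 277.9]
ee_rot: [0.001, -0.077, 0.997, -0.004]
contact_force: [2.8, -9.5, -3.3]
finger_gap: 0.14
```

jog_arm --increments '[0, 0, 0, 0, 1, 0, 0, 0, 0, 1, -0.0043, 0, -0.0055, 0, 1, -0.0048, 0, -0.0051, 0, 1, 0, 0, 0, 0, 1]'

```text
t: 4.7
eef_pos: [493.4, -231.7, 288.9]
ee_rot: [0.002, -0.077, 0.997, -0.003]
contact_force: [2.1, -9.2, -3.7]
finger_gap: 0.142
```

```bash
python3 w.py
```

```text
t 4.7 box [10.2 -0.2] z 288.9 yaw 98.85 turn to 98.7: 0.003 tilt -1.0 F [ 2.1 -9.2 -3.7] gap 0.142 q6 -2.26
```

Gripped (gap 0.14 is about the 14 mm bar), and the tray is lifting. I keep following the arc.

jog_arm --increments '[-0.0053, 0, -0.0046, 0, 1, -0.0057, 0, -0.0041, 0, 1, -0.0061, 0, -0.0035, 0, 1, -0.0064, 0, -0.0029, 0, 1, -0.0066, 0, -0.0023, 0, 1]'

```text
t: 5.2
eef_pos: [522.4, -227.2, 305.3]
ee_rot: [-0.0, -0.077, 0.997, -0.003]
contact_force: [1.1, -10.3, -4.5]
finger_gap: 0.139
```

jog_arm --increments '[-0.0068, 0, -0.0017, 0, 1, -0.0069, 0, -0.001, 0, 1, -0.007, 0, -0.0003, 0, 1, -0.007, 0, 0.0003, 0, 1, -0.0069, 0, 0.001, 0, 1]'

```text
t: 5.7
eef_pos: [556.7, -221.9, 307.1]
ee_rot: [-0.0, -0.077, 0.997, -0.003]
contact_force: [-0.8, -9.7, -2.8]
finger_gap: 0.141
```

jog_arm --increments '[-0.0068, 0, 0.0017, 0, 1, -0.0066, 0, 0.0023, 0, 1, -0.0064, 0, 0.0029, 0, 1, -0.0061, 0, 0.0035, 0, 1, -0.0057, 0, 0.0041, 0, 1]'

```text
t: 6.2
eef_pos: [588.0, -217.0, 292.5]
ee_rot: [0.0, -0.077, 0.997, -0.003]
contact_force: [-1.2, -8.7, -2.2]
finger_gap: 0.138
```

jog_arm --increments '[-0.0053, 0, 0.0046, 0, 1, -0.0048, 0, 0.0051, 0, 1, -0.0035, 0, 0.004, 0, 1, 0, 0, 0, 0, 1, 0, 0, 0, 0, 1]'

```text
t: 6.7
eef_pos: [601.3, -215.0, 278.4]
ee_rot: [0.0, -0.077, 0.997, -0.003]
contact_force: [0.6, -8.4, -3.4]
finger_gap: 0.138
```

```bash
python3 w.py
```

```text
t 6.7 box [119.4  -0. ] z 278.4 yaw 98.85 turn to 98.7: 0.003 tilt -1.0 F [ 0.6 -8.4 -3.4] gap 0.138 q6 -2.15
```

jog_arm --increments '[0, 0, 0, 0, 0, 0, 0, 0, 0, 0, 0, 0, 0, 0, 0, 0, 0, 0, 0, 0, 0, 0, -0.02, -0.003, 0]'

```text
t: 7.2
eef_pos: [600.2, -212.4, 295.5]
ee_rot: [-0.003, -0.079, 0.997, 0.002]
contact_force: [-0.2, -0.2, -0.3]
finger_gap: 0.504
```

jog_arm --increments '[0, 0, -0.04, 0, 0, 0.0248, 0.036, 0, 0, 0, 0.0248, 0.036, 0, 0, 0, 0.0248, 0.036, 0, 0, 0, 0.0248, 0.036, 0, 0, 0]'

```text
t: 7.7
eef_pos: [479.4, -85.2, 338.8]
ee_rot: [0.0, -0.078, 0.997, 0.0]
contact_force: [0.8, 1.3, 1.0]
finger_gap: 0.925
```

jog_arm --increments '[0.0248, 0.036, 0, 0, 0, 0, 0, 0.03, 0, 0, 0, 0, 0.03, 0, 0, 0, 0, 0, 0, 0, 0, 0, 0, 0, 0]'

```text
t: 8.2
eef_pos: [450.6, -54.7, 278.9]
ee_rot: [-0.0, -0.079, 0.997, 0.0]
contact_force: [0.2, -0.5, 0.1]
finger_gap: 0.999
```

```bash
python3 w.py; python3 - <<'E'
from h import *
im=imaging.capture("side"); c=im[120:290,280:460]
cv2.imwrite("pics/s2.png",cv2.resize(c,None,fx=3.5,fy=3.5,interpolation=cv2.INTER_CUBIC))
E
```

```text
t 8.2 box [ -5.4 181.2] z 278.9 yaw 99.02 turn to 98.7: 0.006 tilt -1.0 F [ 0.2 -0.5  0.1] gap 0.999 q6 -1.97
```

View pics/s2.png

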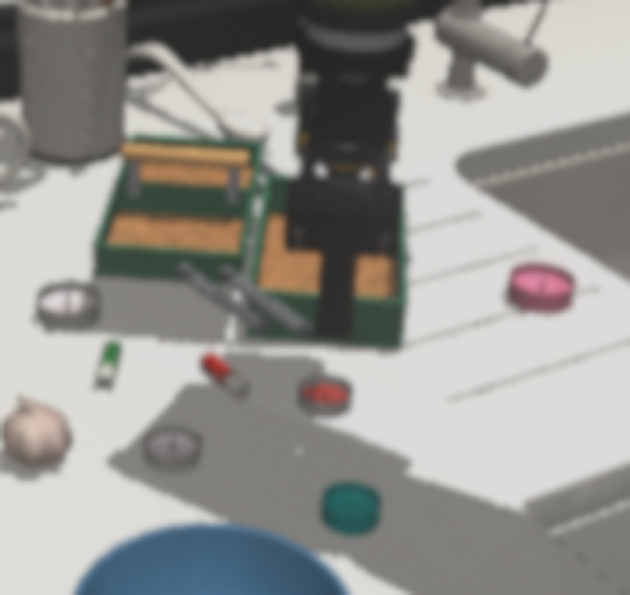

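The tray is swung back (crop (175,210)) with the floor uncovered (330,250). The red tealight at (325,395) is directly under the fingers. Next I descend and grip.

jog_arm --increments '[-0.001, -0.001, 0.03, 0.005, 0, 0, 0, 0.03, 0, 0, 0, 0, 0.02, 0, 0, 0, 0, 0.007, 0, 0, 0, 0, 0, 0, 1]' --grip_force 15

```text
t: 8.75
eef_pos: [452.2, -55.8, 192.2]
ee_rot: [-0.0, -0.076, 0.997, 0.0]
contact_force: [-0.3, -0.1, -0.4]
finger_gap: 0.96
```

jog_arm --increments '[0, 0, 0, 0, 1, 0, 0, 0, 0, 1, 0, 0, 0, 0, 1, 0, 0, 0, 0, 1, 0, 0, 0, 0, 1]'

```text
t: 9.25
eef_pos: [451.8, -55.6, 192.1]
ee_rot: [0.0, -0.076, 0.997, -0.0]
contact_force: [0.6, 0.2, 0.3]
finger_gap: 0.556
```

jog_arm --increments '[0, 0, 0, 0, 1, 0, 0, 0, 0, 1, 0, 0, 0, 0, 1, 0, 0, 0, 0, 1, 0, 0, 0, 0, 1]'

```text
t: 9.75
eef_pos: [451.7, -55.6, 191.8]
ee_rot: [-0.0, -0.076, 0.997, 0.0]
contact_force: [-1.0, 0.1, 1.0]
finger_gap: 0.39
```

```bash
python3 w.py
```

```text
t 9.75 box [ -4.4 180.1] z 191.8 yaw 98.72 turn to 98.7: 0.0 tilt -1.0 F [-1.   0.1  1. ] gap 0.39 q6 -1.96
```

jog_arm --increments '[0, 0, -0.03, 0, 1, 0, 0, -0.04, 0, 1, 0, 0, -0.03, 0, 1, 0.003, -0.0375, 0, 0, 1, 0.003, -0.0375, 0, 0, 1]'

```text
t: 10.25
eef_pos: [457.6, -131.0, 293.6]
ee_rot: [0.002, -0.077, 0.997, -0.001]
contact_force: [1.3, 0.2, -1.0]
finger_gap: 0.39
```

jog_arm --increments '[0.003, -0.0375, 0, 0, 1, 0.003, -0.0375, 0, 0, 1, 0.003, -0.0375, 0, 0, 1, 0.003, -0.0375, 0, 0, 1, 0, 0, 0, 0, 1]'

```text
t: 10.75
eef_pos: [468.1, -284.2, 292.0]
ee_rot: [0.0, -0.074, 0.997, -0.001]
contact_force: [0.4, -0.2, 0.4]
finger_gap: 0.387
```

```bash
python3 w.py
```

```text
t 10.75 box [-22.8 -48.3] z 292.0 yaw 98.5 turn to 98.7: -0.004 tilt -1.0 F [ 0.4 -0.2  0.4] gap 0.387 q6 -2.36
```

jog_arm --increments '[0, 0.002, 0.03, 0, 1, 0, 0, 0.03, 0, 1, 0, 0, 0.02, 0, 1, 0, 0, 0.009, 0, 1, 0, 0, 0, 0, 1]'

```text
t: 11.25
eef_pos: [467.4, -277.9, 201.6]
ee_rot: [-0.001, -0.076, 0.997, 0.001]
contact_force: [0.2, 0.0, 1.2]
finger_gap: 0.391
```

jog_arm --increments '[0, 0, 0, 0, 0.38, 0, 0, 0, 0, 0.38, 0, 0, 0, 0, 0.38, 0, 0, 0, 0, 0.38, 0, 0, -0.02, 0, 0.38]'

```text
t: 11.75
eef_pos: [466.6, -278.0, 220.6]
ee_rot: [-0.002, -0.076, 0.997, 0.002]
contact_force: [0.4, 0.9, 0.7]
finger_gap: 0.62
```

jog_arm --increments '[0, 0, -0.04, 0, 0.38, 0, 0, -0.04, 0, 0, -0.0135, 0.035, 0, 0, 0, -0.0135, 0.035, 0, 0, 0, -0.0135, 0.035, 0, 0, 0]'

```text
t: 12.25
eef_pos: [492.0, -167.9, 303.8]
ee_rot: [0.001, -0.075, 0.997, -0.0]
contact_force: [0.4, -0.3, -1.1]
finger_gap: 0.901
```

jog_arm --increments '[-0.0135, 0.035, 0, 0, 0, -0.0135, 0.035, 0, 0, 0, -0.0135, 0.035, 0, 0, 0, -0.0135, 0.035, 0, 0, 0, -0.0135, 0.035, 0, 0, 0]'

```text
t: 12.75
eef_pos: [532.1, 15.9, 303.2]
ee_rot: [0.0, -0.076, 0.997, -0.0]
contact_force: [0.7, 0.7, -0.4]
finger_gap: 1.002
```

```bash
python3 w.py; python3 - <<'E'
from h import *
im=imaging.capture("top"); c=im[130:300,250:480]
cv2.imwrite("pics/t3.png",cv2.resize(c,None,fx=3,fy=3,interpolation=cv2.INTER_CUBIC))
E
```

```text
t 12.75 box [ 85.9 238.7] z 303.2 yaw 98.72 turn to 98.7: 0.0 tilt -1.0 F [ 0.7  0.7 -0.4] gap 1.002 q6 -1.79
```

View pics/t3.png

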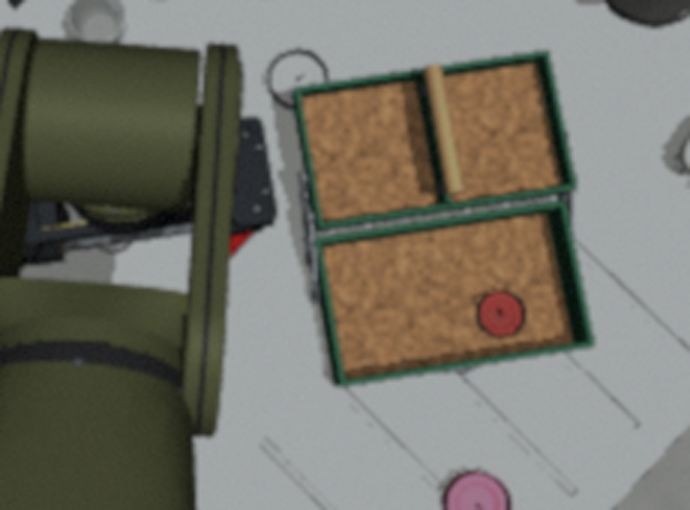

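The red tealight stands in the box at crop (500,313). Now the white one.

jog_arm --increments '[-0.0086, 0.0199, 0, 0, 0, 0, 0, 0.04, 0, 0, 0, 0, 0.04, 0, 0, 0, 0, 0.02, 0, 0, 0, 0, 0.011, 0, 0]'

```text
t: 13.3
eef_pos: [536.6, 35.3, 190.1]
ee_rot: [-0.002, -0.076, 0.997, 0.0]
contact_force: [-27.1, 2.6, 54.7]
finger_gap: 1.004
```

jog_arm --increments '[0, 0, 0, 0, 1, 0, 0, 0, 0, 1, 0, 0, 0, 0, 1, 0, 0, 0, 0, 1, 0, 0, 0, 0, 1]'

```text
t: 13.8
eef_pos: [537.6, 35.3, 192.2]
ee_rot: [0.0, -0.076, 0.997, -0.0]
contact_force: [-0.3, 0.6, 0.0]
finger_gap: 0.634
```

jog_arm --increments '[0, 0, 0, 0, 1, 0, 0, 0, 0, 1, 0, 0, 0, 0, 1, 0, 0, 0, 0, 1, 0, 0, 0, 0, 1]'

```text
t: 14.3
eef_pos: [537.5, 35.4, 191.8]
ee_rot: [-0.0, -0.076, 0.997, 0.0]
contact_force: [-0.4, -0.4, 0.5]
finger_gap: 0.386
```

```bash
python3 w.py
```

```text
t 14.3 box [ 94.2 257.1] z 191.8 yaw 98.72 turn to 98.7: 0.0 tilt -1.0 F [-0.4 -0.4  0.5] gap 0.386 q6 -1.76
```

jog_arm --increments '[0, 0, -0.03, 0, 1, 0, 0, -0.04, 0, 1, 0, 0, -0.035, 0, 1, 0.0194, -0.0359, 0, 0, 1, 0.0194, -0.0359, 0, 0, 1]'

```text
t: 14.8
eef_pos: [510.4, -41.7, 298.9]
ee_rot: [0.002, -0.077, 0.997, -0.001]
contact_force: [0.7, -0.9, -1.2]
finger_gap: 0.385
```

jog_arm --increments '[0.0194, -0.0359, 0, 0, 1, 0.0194, -0.0359, 0, 0, 1, 0.0194, -0.0359, 0, 0, 1, 0.0194, -0.0359, 0, 0, 1, 0, 0, 0, 0, 1]'

```text
t: 15.3
eef_pos: [453.9, -198.4, 297.0]
ee_rot: [-0.0, -0.073, 0.997, -0.001]
contact_force: [-0.8, 1.2, -0.1]
finger_gap: 0.389
```

```bash
python3 w.py
```

```text
t 15.3 box [-23.9  38.6] z 297.0 yaw 98.42 turn to 98.7: -0.005 tilt -1.0 F [-0.8  1.2 -0.1] gap 0.389 q6 -2.24
```

jog_arm --increments '[0, 0.002, 0.03, 0, 1, 0, 0, 0.03, 0, 1, 0, 0, 0.02, 0, 1, 0, 0, 0.01, 0, 1, 0, 0, 0.004, 0, 1]'

```text
t: 15.8
eef_pos: [454.7, -192.6, 201.7]
ee_rot: [-0.001, -0.076, 0.997, 0.001]
contact_force: [0.7, 0.0, -0.3]
finger_gap: 0.385
```

jog_arm --increments '[0, 0, 0, 0, 1, 0, 0, 0, 0, 0.4, 0, 0, 0, 0, 0.4, 0, 0, 0, 0, 0.4, 0, 0, 0, 0, 0.4]'

```text
t: 16.3
eef_pos: [455.0, -193.3, 203.4]
ee_rot: [0.0, -0.076, 0.997, -0.0]
contact_force: [0.2, -0.2, 0.3]
finger_gap: 0.589
```

jog_arm --increments '[0, 0, -0.02, 0, 0.4, 0, 0, -0.03, 0, 0.4, 0, 0, -0.04, 0, 0, 0, 0, -0.04, 0, 0, 0, 0, -0.02, 0, 0]'

```text
t: 16.8
eef_pos: [455.4, -193.5, 357.3]
ee_rot: [0.003, -0.076, 0.997, -0.002]
contact_force: [-0.2, -0.5, 0.1]
finger_gap: 0.797
```

jog_arm --increments '[-0.036, -0.01, 0, 0, 0, -0.036, -0.01, 0, 0, 0, -0.036, -0.01, 0, 0, 0, -0.036, -0.01, 0, 0, 0, 0, 0, 0, 0, 0]'

```text
t: 17.3
eef_pos: [606.0, -211.2, 352.0]
ee_rot: [0.0, -0.077, 0.997, 0.0]
contact_force: [0.1, -0.4, 0.6]
finger_gap: 1.0
```

```bash
python3 w.py; python3 - <<'E'
from h import *
im=imaging.capture("side"); c=im[120:290,280:460]
cv2.imwrite("pics/s4.png",cv2.resize(c,None,fx=3.5,fy=3.5,interpolation=cv2.INTER_CUBIC))
E
```

```text
t 17.3 box [124.6   3. ] z 352.0 yaw 98.78 turn to 98.7: 0.001 tilt -1.0 F [ 0.1 -0.4  0.6] gap 1.0 q6 -2.14
```

View pics/s4.png

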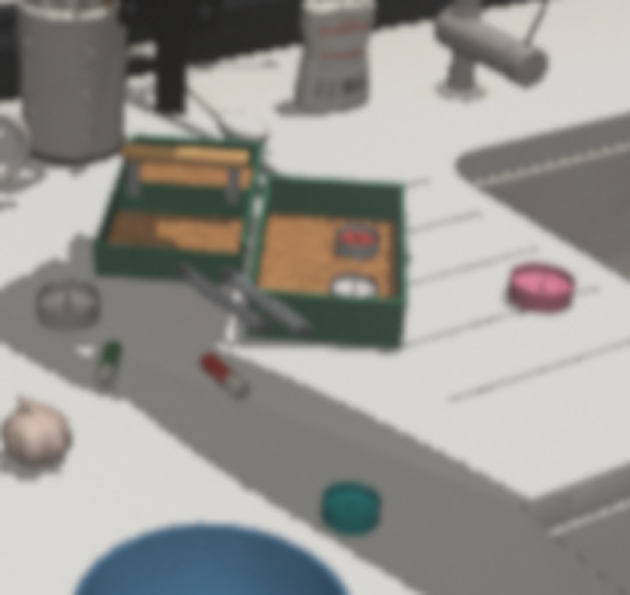

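Both tealights stand on the box floor, red at crop (357,240) and white at (353,288). Now I lower the tray.

jog_arm --increments '[0.005, -0.0035, 0.02, 0, 0.3, 0, 0, 0.025, 0, 0.5, 0, 0, 0.02, 0, 0.5, 0, 0, 0.0085, 0, 0.5, 0, 0, 0, 0, 1]' --grip_force 25

```text
t: 17.85
eef_pos: [597.6, -214.9, 277.9]
ee_rot: [-0.001, -0.076, 0.997, 0.001]
contact_force: [-0.6, 1.3, -0.1]
finger_gap: 0.638
```

jog_arm --increments '[0, 0, 0, 0, 1, 0, 0, 0, 0, 1, 0, 0, 0, 0, 1, 0, 0, 0, 0, 1, 0, 0, 0, 0, 1]'

```text
t: 18.35
eef_pos: [598.9, -215.1, 279.7]
ee_rot: [0.0, -0.076, 0.997, -0.0]
contact_force: [-0.4, 0.4, 0.3]
finger_gap: 0.217
```

jog_arm --increments '[0, 0, 0, 0, 1, 0, 0, 0, 0, 1, 0, 0, 0, 0, 1, 0, 0, 0, 0, 1, 0, 0, 0, 0, 1]'

```text
t: 18.85
eef_pos: [599.0, -216.0, 279.6]
ee_rot: [0.0, -0.076, 0.997, -0.001]
contact_force: [1.4, -4.6, 0.0]
finger_gap: 0.138
```

```bash
python3 w.py
```

```text
t 18.85 box [116.9  -0.7] z 279.6 yaw 98.72 turn to 98.7: 0.0 tilt -1.0 F [ 1.4 -4.6  0. ] gap 0.138 q6 -2.15
```

jog_arm --increments '[0.0043, 0, -0.0055, 0, 1, 0.0048, 0, -0.0051, 0, 1, 0.0053, 0, -0.0046, 0, 1, 0.0057, 0, -0.0041, 0, 1, 0.0061, 0, -0.0035, 0, 1]'

```text
t: 19.35
eef_pos: [573.1, -219.9, 302.4]
ee_rot: [0.001, -0.076, 0.997, -0.001]
contact_force: [2.2, -5.3, -3.6]
finger_gap: 0.141
```

jog_arm --increments '[0.0064, 0, -0.0029, 0, 1, 0.0066, 0, -0.0023, 0, 1, 0.0068, 0, -0.0017, 0, 1, 0.0069, 0, -0.001, 0, 1, 0.007, 0, -0.0003, 0, 1]'

```text
t: 19.85
eef_pos: [539.7, -225.1, 310.7]
ee_rot: [0.001, -0.076, 0.997, -0.002]
contact_force: [3.0, -6.5, -3.1]
finger_gap: 0.143
```

jog_arm --increments '[0.007, 0, 0.0003, 0, 1, 0.0069, 0, 0.001, 0, 1, 0.0068, 0, 0.0017, 0, 1, 0.0066, 0, 0.0023, 0, 1, 0.0064, 0, 0.0029, 0, 1]'

```text
t: 20.35
eef_pos: [506.5, -230.2, 302.6]
ee_rot: [0.001, -0.076, 0.997, -0.002]
contact_force: [4.0, -6.3, -3.2]
finger_gap: 0.139
```

jog_arm --increments '[0.0061, 0, 0.0035, 0, 1, 0.0057, 0, 0.0041, 0, 1, 0.0053, 0, 0.0046, 0, 1, 0.0048, 0, 0.0051, 0, 1, 0.0043, 0, 0.0055, 0, 1]'

```text
t: 20.85
eef_pos: [480.7, -234.2, 279.9]
ee_rot: [0.001, -0.076, 0.997, -0.002]
contact_force: [1.6, -6.8, -2.5]
finger_gap: 0.139
```

```bash
python3 w.py
```

```text
t 20.85 box [-2.8 -0.8] z 279.9 yaw 98.72 turn to 98.7: 0.0 tilt -1.0 F [ 1.6 -6.8 -2.5] gap 0.139 q6 -2.28
```

jog_arm --increments '[0, 0, 0, 0, 0.5, 0, 0, 0, 0, 0.5, 0, 0, 0, 0, 0.5, 0, 0, 0, 0, 0.5, 0, 0, -0.02, 0, 0.45]'

```text
t: 21.35
eef_pos: [479.4, -232.4, 296.4]
ee_rot: [-0.003, -0.076, 0.997, 0.002]
contact_force: [-0.7, -0.5, -0.8]
finger_gap: 0.501
```

jog_arm --increments '[0, 0, -0.03, 0, 0.45, 0, 0, -0.03, 0, 0.45, -0.0141, 0.0328, 0, 0, 0.45, -0.0141, 0.0328, 0, 0, 0.45, -0.0141, 0.0328, 0, 0, 0.45]'

```text
t: 21.85
eef_pos: [507.4, -128.4, 359.8]
ee_rot: [0.0, -0.076, 0.997, 0.0]
contact_force: [0.5, 0.4, -1.4]
finger_gap: 0.548
```

jog_arm --increments '[-0.0141, 0.0328, 0, 0, 0.45, -0.0141, 0.0328, 0, 0, 0.45, 0, 0, 0, 0.1334, 0.45, 0, 0, 0, 0.1334, 0.45, 0, 0, 0, 0.1334, 0.45]'

```text
t: 22.35
eef_pos: [525.3, -59.7, 359.2]
ee_rot: [-0.0, 0.126, 0.992, 0.0]
contact_force: [-0.3, -0.5, 0.6]
finger_gap: 0.551
```

jog_arm --increments '[0, 0, 0, 0.1334, 0.45, 0, 0, 0, 0.1334, 0.45, 0, 0, 0, 0.1334, 0.45, 0, 0, 0, 0.1334, 0.45, 0, 0, 0, 0, 0.45]'

```text
t: 22.85
eef_pos: [525.2, -60.3, 359.2]
ee_rot: [-0.0, 0.381, 0.925, 0.0]
contact_force: [0.0, -0.1, 0.7]
finger_gap: 0.547
```

```bash
cat > left.py <<'E'
# remaining tool-frame move (mm) and turn to a world x,y,yaw: python3 left.py x y yaw
from w import *
X,Y,W=map(float,sys.argv[1:4]); s=readout.sense(); q=s["ee_rot"]; M=Ro.from_quat(np.r_[q[1:],q[0]]).as_matrix()
yaw=np.degrees(np.arctan2(M[1,1],M[0,1])); d=np.array([X,Y,0])-s["eef_pos"]; d[2]=0
print("tool d",(M.T@d).round(1),"turn",np.radians(yaw-W).round(3),"z",s["eef_pos"][2].round(1),"gap",round(s["finger_gap"],3),"q6",s["q"][5].round(2))
E
python3 left.py 525.8 -61.6 45.2; python3 - <<'E'
from h import *
im=imaging.capture("side"); c=im[120:290,280:460]
cv2.imwrite("pics/s5.png",cv2.resize(c,None,fx=3.5,fy=3.5,interpolation=cv2.INTER_CUBIC))
E
```

```text
tool d [-1.4 -0.5 -0. ] turn 0.001 z 359.2 gap 0.547 q6 -1.01
```

View pics/s5.png

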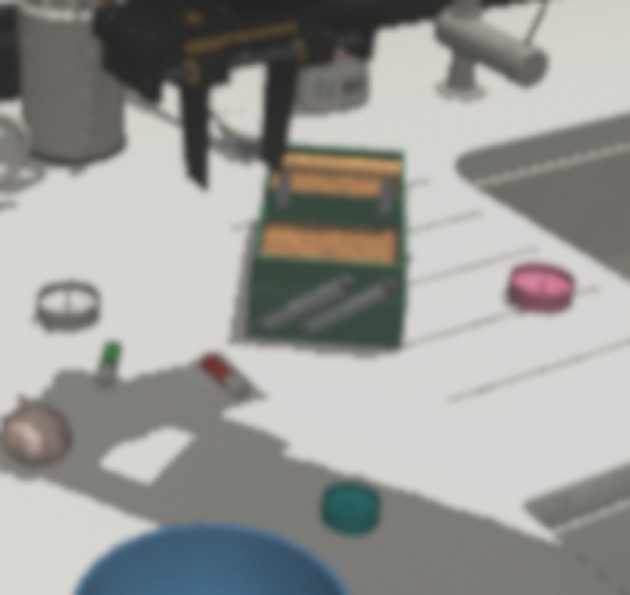

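The tray is down over the box (crop (325,240)) and the red battery at (225,372) has not moved. I descend on it.

jog_arm --increments '[-0.001, 0, 0.04, 0, 0.45, 0, 0, 0.04, 0, 0.45, 0, 0, 0.04, 0, 0.45, 0, 0, 0.025, 0, 0.45, 0, 0, 0.012, 0, 0.45]' --grip_force 15

```text
t: 23.4
eef_pos: [524.7, -60.8, 199.2]
ee_rot: [-0.003, 0.38, 0.925, -0.0]
contact_force: [-1.1, -0.5, 0.5]
finger_gap: 0.55
```

jog_arm --increments '[0, 0, 0.006, 0, 0.45, 0, 0, 0.002, 0, 0.45, 0, 0, 0, 0, 1, 0, 0, 0, 0, 1, 0, 0, 0, 0, 1]'

```text
t: 23.9
eef_pos: [526.5, -61.3, 195.5]
ee_rot: [0.001, 0.381, 0.925, 0.0]
contact_force: [0.8, -0.9, 0.3]
finger_gap: 0.357
```

jog_arm --increments '[0, 0, 0, 0, 1, 0, 0, 0, 0, 1, 0, 0, 0, 0, 1, 0, 0, 0, 0, 1, 0, 0, 0, 0, 1]'

```text
t: 24.4
eef_pos: [526.1, -61.2, 194.6]
ee_rot: [0.0, 0.381, 0.925, 0.0]
contact_force: [-0.6, 0.3, 2.5]
finger_gap: 0.175
```

```bash
python3 left.py 525.8 -61.6 45.2
```

```text
tool d [-0.  -0.5 -0. ] turn 0.0 z 194.6 gap 0.175 q6 -1.01
```

jog_arm --increments '[0, 0, -0.03, 0, 1, 0, 0, -0.04, 0, 1, 0, 0, -0.04, 0, 1, 0, 0, -0.03, 0, 1, -0.022, -0.0304, 0, 0, 1]'

```text
t: 24.9
eef_pos: [521.8, -96.8, 340.1]
ee_rot: [0.005, 0.379, 0.925, 0.001]
contact_force: [1.2, -0.6, -0.3]
finger_gap: 0.173
```

jog_arm --increments '[-0.022, -0.0304, 0, 0, 1, -0.022, -0.0304, 0, 0, 1, -0.022, -0.0304, 0, 0, 1, -0.022, -0.0304, 0, 0, 1, -0.022, -0.0304, 0, 0, 1]'

```text
t: 25.4
eef_pos: [490.5, -285.0, 333.8]
ee_rot: [-0.0, 0.381, 0.925, 0.0]
contact_force: [-0.5, -0.1, -0.5]
finger_gap: 0.173
```

jog_arm --increments '[0, 0, 0, 0, 1, 0, 0, 0.02, 0, 1, 0, 0, 0, 0, 1, 0, 0, 0, 0, 1, 0, 0, 0, 0, 1]'

```text
t: 25.9
eef_pos: [491.5, -283.2, 314.9]
ee_rot: [0.0, 0.381, 0.925, -0.0]
contact_force: [0.2, -0.6, 0.8]
finger_gap: 0.173
```

```bash
python3 left.py 491 -283.4 45.2; python3 w.py
```

```text
tool d [ 0.1 -0.5 -0. ] turn 0.001 z 314.9 gap 0.173 q6 -1.41
t 25.9 box [  0.5 -50.8] z 314.9 yaw 45.27 turn to 98.7: -0.933 tilt -1.0 F [ 0.2 -0.6  0.8] gap 0.173 q6 -1.41
```

jog_arm --increments '[0, 0, 0.03, 0, 1, 0, 0, 0.02, 0, 1, 0, 0, 0.011, 0, 1, 0, 0, 0.005, 0, 1, 0, 0, 0.001, 0, 1]'

```text
t: 26.4
eef_pos: [491.3, -283.6, 247.5]
ee_rot: [0.0, 0.381, 0.925, -0.0]
contact_force: [-0.9, -0.7, -0.7]
finger_gap: 0.172
```

jog_arm --increments '[0, 0, 0, 0, 1, 0, 0, 0, 0, 0.6, 0, 0, 0, 0, 0.6, 0, 0, 0, 0, 0.6, 0, 0, 0, 0, 0.6]'

```text
t: 26.9
eef_pos: [491.2, -283.7, 247.6]
ee_rot: [0.0, 0.381, 0.925, -0.0]
contact_force: [-0.5, 0.1, 0.5]
finger_gap: 0.391
```

jog_arm --increments '[0, 0, -0.02, 0, 0.6, 0, 0, -0.03, 0, 0.6, 0, 0, -0.03, 0, 0.6, 0, 0, -0.02, 0, 0.45, 0, 0, 0, 0, 0.45]'

```text
t: 27.4
eef_pos: [492.0, -284.2, 351.4]
ee_rot: [0.004, 0.381, 0.925, -0.001]
contact_force: [-0.5, -0.3, 0.3]
finger_gap: 0.514
```

```bash
python3 left.py 611.3 -49.7 45.2
```

```text
tool d [ 80.5 250.5  -0.3] turn 0.0 z 351.4 gap 0.514 q6 -1.41
```

jog_arm --increments '[0.0115, 0.0358, 0, 0, 0.45, 0.0115, 0.0358, 0, 0, 0.45, 0.0115, 0.0358, 0, 0, 0.45, 0.0115, 0.0358, 0, 0, 0.45, 0.0115, 0.0358, 0, 0, 0.45]'

```text
t: 27.9
eef_pos: [576.5, -114.6, 345.3]
ee_rot: [-0.001, 0.381, 0.925, -0.0]
contact_force: [0.1, -0.0, 0.3]
finger_gap: 0.55
```

jog_arm --increments '[0.0115, 0.0358, 0, 0, 0.45, 0.0115, 0.0358, 0, 0, 0.45, 0, 0, 0, 0.1316, 0.45, 0, 0, 0, 0.1316, 0.45, 0, 0, 0, 0.1316, 0.45]'

```text
t: 28.4
eef_pos: [610.3, -48.4, 345.0]
ee_rot: [-0.001, 0.557, 0.831, -0.001]
contact_force: [-0.4, 0.3, -0.0]
finger_gap: 0.55
```

jog_arm --increments '[0, 0, 0, 0.1316, 0.45, 0, 0, 0, 0.1316, 0.45, 0, 0, 0, 0, 0.45, 0, 0, 0, 0, 0.45, 0, 0, 0, 0, 0.45]'

```text
t: 28.9
eef_pos: [610.4, -49.1, 346.5]
ee_rot: [-0.0, 0.659, 0.753, -0.0]
contact_force: [-0.6, -0.6, 0.3]
finger_gap: 0.554
```

```bash
python3 left.py 611.3 -49.7 7.5; python3 - <<'E'
from h import *
im=imaging.capture("side"); c=im[120:290,280:460]
cv2.imwrite("pics/s6.png",cv2.resize(c,None,fx=3.5,fy=3.5,interpolation=cv2.INTER_CUBIC))
E
```

```text
tool d [-0.7  0.8 -0. ] turn 0.002 z 346.5 gap 0.554 q6 -0.3
```

View pics/s6.png

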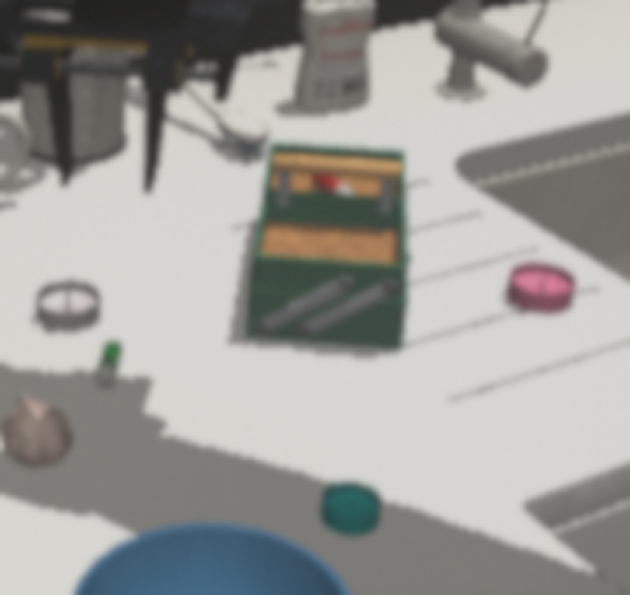

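The red battery lies in the far bay at crop (335,183). The green one is still at (108,362), so I descend on it.

jog_arm --increments '[-0.0007, 0.0008, 0.04, 0, 0.45, 0, 0, 0.04, 0, 0.45, 0, 0, 0.035, 0, 0.45, 0, 0, 0.02, 0, 0.45, 0, 0, 0.01, 0, 0.45]'

```text
t: 29.45
eef_pos: [610.3, -49.5, 199.3]
ee_rot: [-0.002, 0.659, 0.752, -0.001]
contact_force: [-0.2, 0.1, 0.4]
finger_gap: 0.552
```

jog_arm --increments '[0, 0, 0.005, 0, 0.45, 0, 0, 0.002, 0, 0.45, 0, 0, 0, 0, 1, 0, 0, 0, 0, 1, 0, 0, 0, 0, 1]'

```text
t: 29.95
eef_pos: [611.9, -49.7, 196.5]
ee_rot: [0.001, 0.659, 0.752, 0.001]
contact_force: [0.2, -0.5, 0.8]
finger_gap: 0.356
```

jog_arm --increments '[0, 0, 0, 0, 1, 0, 0, 0, 0, 1, 0, 0, 0, 0, 1, 0, 0, 0, 0, 1, 0, 0, 0, 0, 1]'

```text
t: 30.45
eef_pos: [611.5, -49.7, 195.6]
ee_rot: [0.0, 0.659, 0.752, 0.0]
contact_force: [-1.2, 0.4, 2.1]
finger_gap: 0.175
```

```bash
python3 left.py 475.6 -182.6 7.5
```

```text
tool d [-114.  -152.1   -0. ] turn 0.0 z 195.6 gap 0.175 q6 -0.3
```

jog_arm --increments '[0, 0, -0.03, 0, 1, 0, 0, -0.04, 0, 1, 0, 0, -0.03, 0, 1, 0, 0, -0.02, 0, 1, -0.019, -0.02535, 0, 0, 1]'

```text
t: 30.95
eef_pos: [591.0, -71.0, 320.0]
ee_rot: [0.004, 0.658, 0.753, 0.003]
contact_force: [0.4, -0.1, -0.2]
finger_gap: 0.173
```

jog_arm --increments '[-0.019, -0.02535, 0, 0, 1, -0.019, -0.02535, 0, 0, 1, -0.019, -0.02535, 0, 0, 1, -0.019, -0.02535, 0, 0, 1, -0.019, -0.02535, 0, 0, 1]'

```text
t: 31.45
eef_pos: [474.4, -183.2, 314.9]
ee_rot: [-0.0, 0.659, 0.752, -0.0]
contact_force: [0.7, -0.5, 0.3]
finger_gap: 0.175
```

jog_arm --increments '[0, 0, 0, 0, 1, 0, 0, 0, 0, 1, 0, 0, 0, 0, 1, 0, 0, 0, 0, 1, 0, 0, 0, 0, 1]'

```text
t: 31.95
eef_pos: [476.0, -182.0, 315.2]
ee_rot: [-0.0, 0.659, 0.752, 0.0]
contact_force: [-1.1, 1.1, -0.3]
finger_gap: 0.174
```

```bash
python3 left.py 475.6 -182.6 7.5
```

```text
tool d [-0.5 -0.5 -0. ] turn 0.002 z 315.2 gap 0.174 q6 -0.6
```

jog_arm --increments '[0, 0, 0.03, 0, 1, 0, 0, 0.02, 0, 1, 0, 0, 0.011, 0, 1, 0, 0, 0.005, 0, 1, 0, 0, 0.0007, 0, 1]'

```text
t: 32.45
eef_pos: [475.7, -182.4, 248.3]
ee_rot: [-0.0, 0.659, 0.752, -0.0]
contact_force: [-0.1, 0.0, 0.2]
finger_gap: 0.174
```

jog_arm --increments '[0, 0, 0, 0, 1, 0, 0, 0, 0, 0.6, 0, 0, 0, 0, 0.6, 0, 0, 0, 0, 0.6, 0, 0, 0, 0, 0.6]'

```text
t: 32.95
eef_pos: [475.6, -182.7, 248.9]
ee_rot: [0.0, 0.659, 0.752, 0.0]
contact_force: [0.6, -0.2, 0.1]
finger_gap: 0.388
```

jog_arm --increments '[0, 0, -0.02, 0, 0.6, 0, 0, -0.03, 0, 0.6, 0, 0, -0.03, 0, 0.6, 0, 0, -0.02, 0, 0, 0, 0, 0, 0, 0]'

```text
t: 33.45
eef_pos: [476.4, -183.0, 352.5]
ee_rot: [0.004, 0.659, 0.752, 0.001]
contact_force: [0.9, -0.4, 0.7]
finger_gap: 0.514
```

```bash
python3 left.py 623 63.3 7.5; python3 - <<'E'
from h import *
# garlic position: body colour in both views
for n,roi,z in (("top",(262,155,295,185),28),):
    im=imaging.capture(n); cv2.imwrite("pics/now.png",im); H,S,V=cv2.split(cv2.cvtColor(im,cv2.COLOR_BGR2HSV))
    m=((H<25)|(H>170))&(S>18)
    for c,s,r in blobs(m.astype(np.uint8)*255,roi,30): print(c,s,cast(n,c,z))
E
```

```text
tool d [2.250e+02 1.776e+02 1.000e-01] turn 0.0 z 352.5 gap 0.514 q6 -0.6
[276.74609375 170.8125    ] [268 162  18  18 256] [622.39172579  63.39882531  28.        ]
```

jog_arm --increments '[0.0321, 0.0254, 0, 0, 0, 0.0321, 0.0254, 0, 0, 0, 0.0321, 0.0254, 0, 0, 0, 0.0321, 0.0254, 0, 0, 0, 0.0321, 0.0254, 0, 0, 0]'

```text
t: 34.0
eef_pos: [580.5, -5.3, 346.0]
ee_rot: [-0.001, 0.659, 0.752, -0.001]
contact_force: [1.3, -0.3, -0.1]
finger_gap: 0.964
```

jog_arm --increments '[0.0321, 0.0254, 0, 0, 0, 0.0321, 0.0254, 0, 0, 0, 0, 0, 0, -0.144, 0, 0, 0, 0, -0.144, 0, 0, 0, 0, -0.144, 0]'

```text
t: 34.5
eef_pos: [622.0, 64.0, 345.5]
ee_rot: [-0.002, 0.48, 0.877, -0.001]
contact_force: [0.5, 0.6, 1.2]
finger_gap: 1.0
```

jog_arm --increments '[0, 0, 0, -0.144, 0, 0, 0, 0, -0.144, 0, 0, 0, 0, -0.144, 0, 0, 0, 0, -0.144, 0, 0, 0, 0, -0.144, 0]'

```text
t: 35.0
eef_pos: [621.8, 63.4, 345.7]
ee_rot: [-0.002, 0.14, 0.99, -0.0]
contact_force: [0.5, -0.9, -0.6]
finger_gap: 1.0
```

jog_arm --increments '[0, 0, 0, -0.144, 0, 0, 0, 0, -0.144, 0, 0, 0, 0, 0, 0, 0, 0, 0, 0, 0, 0, 0, 0, 0, 0]'

```text
t: 35.5
eef_pos: [622.2, 63.4, 347.5]
ee_rot: [-0.001, 0.001, 1.0, -0.0]
contact_force: [0.4, -0.2, -0.2]
finger_gap: 0.999
```

```bash
python3 left.py 622.6 63.3 90; python3 - <<'E'
from h import *
im=imaging.capture("side"); c=im[120:300,240:440]
cv2.imwrite("pics/s7.png",cv2.resize(c,None,fx=3.3,fy=3.3,interpolation=cv2.INTER_CUBIC))
E
```

```text
tool d [-0.4 -0.1 -0. ] turn -0.002 z 347.5 gap 0.999 q6 -1.55
```

View pics/s7.png

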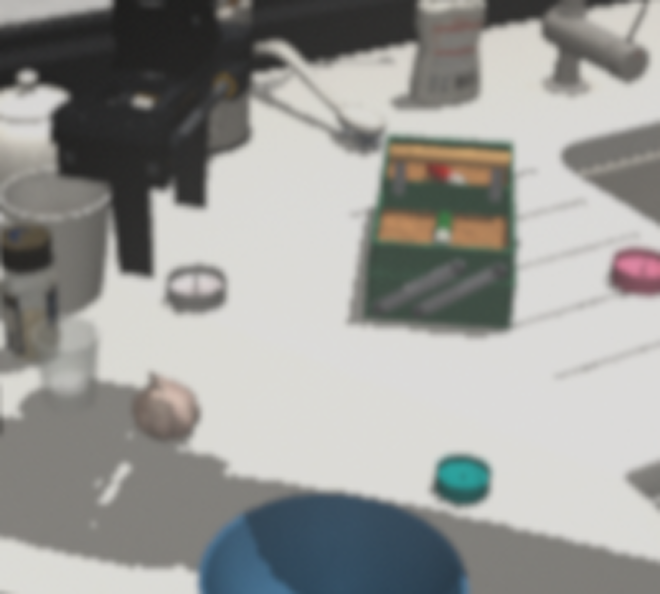

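The red battery is in the far bay (crop (447,174)) and the green one in the near bay (443,228). The garlic stands at (165,408). I descend on it.

jog_arm --increments '[0, 0, 0.04, 0, 0, 0, 0, 0.04, 0, 0, 0, 0, 0.035, 0, 0, 0, 0, 0.02, 0, 0, 0, 0, 0.01, 0, 0]' --grip_force 15

```text
t: 36.05
eef_pos: [621.3, 63.4, 200.6]
ee_rot: [-0.002, 0.0, 1.0, -0.0]
contact_force: [0.4, -0.2, 0.1]
finger_gap: 0.998
```

jog_arm --increments '[0, 0, 0.005, 0, 0, 0, 0, 0, 0, 1, 0, 0, 0, 0, 1, 0, 0, 0, 0, 1, 0, 0, 0, 0, 1]'

```text
t: 36.55
eef_pos: [622.9, 63.4, 199.8]
ee_rot: [0.001, -0.0, 1.0, 0.0]
contact_force: [-0.2, -0.4, -0.9]
finger_gap: 0.722
```

jog_arm --increments '[0, 0, 0, 0, 1, 0, 0, 0, 0, 1, 0, 0, 0, 0, 1, 0, 0, 0, 0, 1, 0, 0, 0, 0, 1]'

```text
t: 37.05
eef_pos: [622.5, 63.5, 198.8]
ee_rot: [0.0, -0.0, 1.0, 0.0]
contact_force: [-0.2, 1.0, 1.7]
finger_gap: 0.501
```

```bash
python3 left.py 459.6 232.5 90
```

```text
tool d [162.8 169.1  -0. ] turn 0.0 z 198.8 gap 0.501 q6 -1.56
```

jog_arm --increments '[0, 0, -0.03, 0, 1, 0, 0, -0.04, 0, 1, 0, 0, -0.04, 0, 1, 0.0271, 0.0282, 0, 0, 1, 0.0271, 0.0282, 0, 0, 1]'

```text
t: 37.55
eef_pos: [568.4, 119.9, 310.7]
ee_rot: [0.002, 0.001, 1.0, 0.0]
contact_force: [0.4, 1.1, -0.5]
finger_gap: 0.502
```

jog_arm --increments '[0.0271, 0.0282, 0, 0, 1, 0.0271, 0.0282, 0, 0, 1, 0.0271, 0.0282, 0, 0, 1, 0.0271, 0.0282, 0, 0, 1, 0, 0, 0, 0, 1]'

```text
t: 38.05
eef_pos: [457.0, 234.7, 307.8]
ee_rot: [-0.001, -0.002, 1.0, 0.0]
contact_force: [-0.2, -0.4, -0.2]
finger_gap: 0.498
```

```bash
python3 left.py 459.6 232.5 90
```

```text
tool d [-2.6 -2.2 -0. ] turn 0.005 z 307.8 gap 0.498 q6 -1.21
```

jog_arm --increments '[-0.001, -0.001, 0.03, 0, 1, 0, 0, 0.03, 0, 1, 0, 0, 0.02, 0, 1, 0, 0, 0.01, 0, 1, 0, 0, 0.004, 0, 1]'

```text
t: 38.55
eef_pos: [460.7, 231.1, 213.3]
ee_rot: [-0.001, 0.0, 1.0, -0.0]
contact_force: [-0.4, -0.4, -0.5]
finger_gap: 0.503
```

jog_arm --increments '[0, 0, 0, 0, 1, 0, 0, 0, 0, 0.37, 0, 0, 0, 0, 0.37, 0, 0, 0, 0, 0.37, 0, 0, 0, 0, 0.37]'

```text
t: 39.05
eef_pos: [461.0, 231.7, 215.3]
ee_rot: [0.001, -0.0, 1.0, 0.0]
contact_force: [0.7, -0.2, -0.2]
finger_gap: 0.627
```

jog_arm --increments '[0, 0, -0.02, 0, 0.37, 0, 0, -0.03, 0, 0.37, 0, 0, -0.04, 0, 0.37, 0, 0, -0.04, 0, 0.37, 0, 0, -0.04, 0, 0.37]'

```text
t: 39.55
eef_pos: [460.4, 231.5, 386.3]
ee_rot: [0.0, -0.0, 1.0, 0.0]
contact_force: [0.6, 0.4, -0.0]
finger_gap: 0.632
```

jog_arm --increments '[0.02, 0.04, -0.02, 0, 0.37, 0.02, 0.04, 0, 0, 0.37, 0.02, 0.04, 0, 0, 0.37, 0.02, 0.04, 0, 0, 0.37, 0.02, 0.04, 0, 0, 0.37]'

```text
t: 40.05
eef_pos: [359.5, 432.9, 405.0]
ee_rot: [0.0, -0.0, 1.0, 0.0]
contact_force: [-0.1, -0.3, -0.6]
finger_gap: 0.63
```

jog_arm --increments '[0.01, 0.04, 0, 0, 0.37, 0.01, 0.04, 0, 0, 0.37, 0, 0.04, 0, 0, 0.37, 0, 0, 0, 0, 0.37, 0, 0, 0, 0, 0.37]'

```text
t: 40.55
eef_pos: [340.3, 551.9, 404.0]
ee_rot: [-0.0, -0.001, 1.0, -0.001]
contact_force: [0.4, -0.1, -0.0]
finger_gap: 0.628
```

```bash
python3 - <<'E'
from h import *
im=imaging.capture("top"); c=im[80:300,150:470]; cv2.imwrite("pics/t8.png",cv2.resize(c,None,fx=2.5,fy=2.5,interpolation=cv2.INTER_CUBIC))
im=imaging.capture("side"); c=im[140:340,230:450]; cv2.imwrite("pics/s8.png",cv2.resize(c,None,fx=2.9,fy=2.9,interpolation=cv2.INTER_CUBIC))
E
```

```text
(no output)
```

View pics/t8.png

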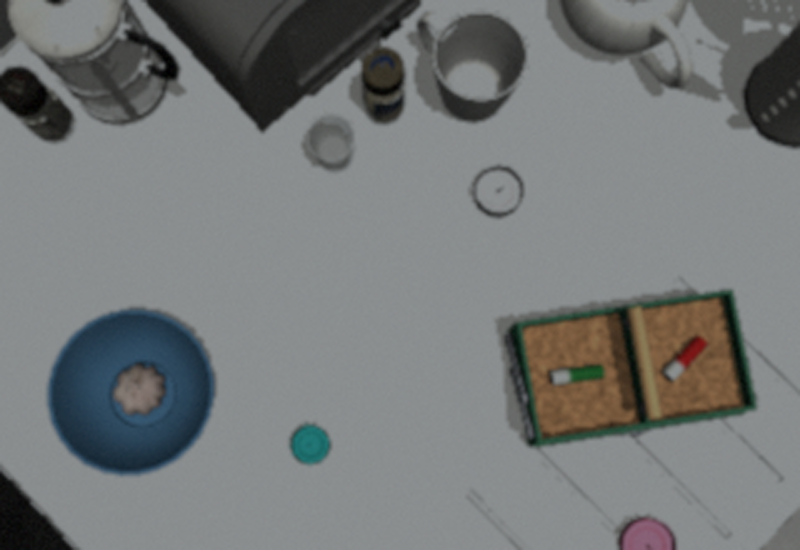

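View pics/s8.png

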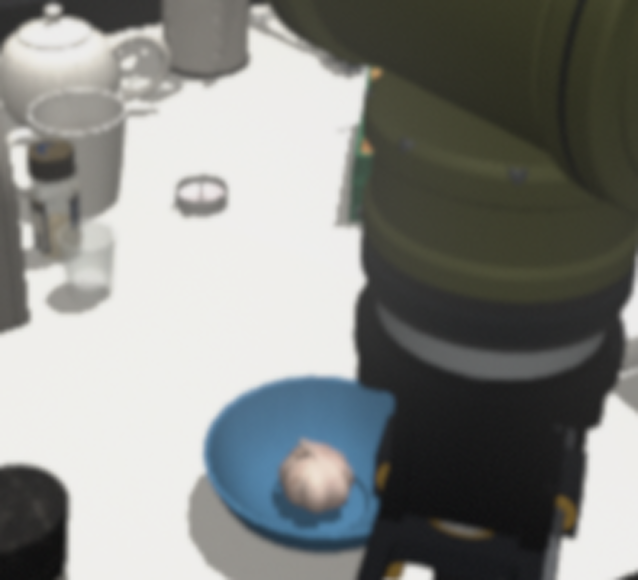

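The garlic sits upright in the middle of the bowl (top crop (138,388)). The green battery (577,374) and red battery (685,358) lie flat in the two bays. The tray's corners are within about 1 px of where they started, and the mug, jar and glass are still in place. I'm handing in.

```bash
python3 -c "
from plant import ctrl; print(ctrl.close_job())"
```

```text
the job is handed in; nothing more can be done
None
```

I put everything away and handed the job in at about 41 s, well inside the 138 s limit. The hand-in reports no verdict.

- **Tray:** I swung it back by its grip and lowered it again over the tealights. In the last top view its near corner is within about 1 px of where it started.
- **Tealights:** both were standing upright on the box floor, side by side, in the last view before the tray came down. I couldn't check them after that because the tray covers them.
- **Batteries:** both lie flat, the green one in the bay nearer the bowl and the red one in the bay on the other side of the grip.
- **Garlic:** it sits upright in the middle of the bowl.
- **Bystanders and look-alikes:** the mug, spice jar and small glass look unmoved, and I left the larger white, pink and turquoise tealights alone. The gripper was clear of everything at hand-in.

One thing went less well: on the way down to the white tealight, the arm overshot by about 2 mm and the fingertips pressed on the worktop. The wrist force read about 61 N, against the 120 N limit. The 40 N limit covers the arm and the gripper's body, and I don't know whether it also counts the fingertips. The grip and placing went normally afterwards, and I made the later descents more slowly.

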